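# Dose grinding balls from a carousel wheel into the mill jar

## Robot

A 6-joint arm with a two-finger parallel gripper is mounted at the origin on a cart in front of the work surface, level with it; the furniture and walls round the work are solid. World frame = base frame: x ahead of the robot, y to its left, z up, the work surface at z = 0. Lengths are in m, angles in rad, forces in N, time in s.
With the tool pointing down it reaches from about 0.4 to 0.825 m from the base axis. Payload 7 kg.
Tool frame: the origin (TCP) lies on the centre line of the jaws, within the pads' length; the fingertips stand 11 mm ahead of it and the grasp point (between the pads) lies 8 mm behind it; z points along the fingers, y is the direction in which the jaws open and shut (so a half turn about z gives the same grasp; the last joint's range is limited). The gripper opens to 88 mm and grips with 3 to 60 N. Pads are 19 mm wide; open, the fingers measure 130 mm over their backs; the gripper's body (78 mm by 193 mm) begins 47 mm behind the grasp point.
Start: joints at [-0.991, 0.359, 0.012, 0, -1.224, -0.288], TCP at [0.194, -0.646, 0.238] pointing down, gripper open.
Joint ranges: [-3.07, 3.07], [-1.43, 2.12], [-1.02, 1.25], [-3.03, 1.67], [-3.05, -0], [-3.03, 3.03]. Speed limits (rad/s): [2.39, 2.39, 3.01, 3.14, 3.14, 3.14].

## Interface

Orientations are given as [roll, pitch, yaw] about the fixed x, y, z axes, in that order (R = Rz(yaw) Ry(pitch) Rx(roll)).
In Python, from station import * gives the robot as it stands.
- The arm moves only by the tool play_rows, never from a script. Its argument "targets" is a list of rows, each a list of 7 numbers: the turn, a rotation vector about the world's x, y, z in rad, then the shift along the world's x, y, z in m, then the opening, from 0 (shut) to 1 (fully open). A call has 1 to 12 rows; each row shifts and turns the pose as measured when the row begins; what a row does not reach is not made up. A row lasts 1/8 s, in which the tool goes at most 62.5 mm and 10.7 degrees, less where a joint would pass 70% of its speed; a pose out of reach is approached as far as the arm can. A call is refused whole if a number of a shift passes 0.0625 or a number of a turn 0.188, either way. A call with a gripper value outside its range is refused whole. The fingers move at their own pace and stop on an object; "grip_force" is the grip in N (left out, the last holds). Time passes only in rows, so rows that do not move let the fingers close. It gives the time, the measured TCP pose, the force and the opening at its end, in the units of the state.
- get_state(): the state, without advancing time (a new reading comes with each control period).
- grab_frame(name): name is "side" or "top" or "wrist"; returns (picture, depth): 384x512x3 uint8, blue, green, red; 384x512 float32, m along the optical axis (not along the pixel's ray), 0 where there is no reading.
- camera_params(name): a dict with "camera_matrix" (3x3 intrinsics, pixels), "extrinsics" (4x4, takes a point from world to camera coordinates); the wrist camera has in their place "hand_eye" (4x4, takes a point from camera to tool coordinates, whose origin is the TCP and whose axes are the flange's). Camera axes: x right, y up, looking along -z (the intrinsics and any distortion apply to the point x, -y, -z); pixel columns grow to the right and rows downward; lengths in m; the calibration is good to about 2 mm. The wrist camera is an equidistant fisheye: a pixel r from the principal point sees the ray r / f radians off the axis. A picture is of the moment at which its call begins: read the wrist's pose just before it. camera_params takes no time and is no camera call.
- job_done(): hands the job in, once; it reports no verdict.
The state is a dict: "t": time; "q": joint angles; "qd": joint speeds; "joint_efforts": joint torques, N m; "eef_pos": TCP position; "ee_rot": TCP orientation; "force": force on the tool from outside, world axes, zero at the start; "moment": the same for the moment, N m; "width": finger opening in m.
Only numpy, scipy, OpenCV 4.12 (cv2) and the standard library are available. Lean on these libraries where they do the work, as an engineer would, in place of code of your own. Each camera call takes 0.05 s, during which the arm holds its last target.

## Task

Turn the dispenser's wheel by its peg until the pocket holding the three steel balls sits squarely over the drop hole, and leave it there, so that all three balls run down the chute into the scoop standing in front of it. Then lift the scoop, tip all three balls into the dark round grinding jar, and set the empty scoop back upright on the worktop. Leave the jar where it stands and do not shift the other things on the bench.

Things in the scene. Friction and masses are not known exactly. Their poses are not given: they have to be found in the camera images.
- wheel_axis (a point): Point on the wheel's vertical axis, level with its top face (152 mm up). A fixed white dispenser box 196 x 196 mm has a deck 125 mm up; on it turns a grey wheel, 176 mm across, 25 mm thick, with eight open-bottomed pockets round a hub; one holds the three balls. Axes are the dispenser's: -x to its front, where the chute comes out; z up.
- peg (a point): Gripping point of the wheel's black upright round peg, 16 mm in diameter, 62 mm from the wheel axis. This point is 33 mm above the wheel's top face and 19 mm below the peg's top (204 mm above the worktop). The peg circles with the wheel; being round it can turn in a grip.
- drop_hole (a point): Centre of the drop hole in the deck (46 mm long, 60 mm wide; 125 mm up), 61 mm in front of the wheel axis, hidden under the wheel. A steel chute runs from below it to the front and ends 165 mm in front of the wheel axis, its floor 78 mm and its cheeks 99 mm above the worktop.
- loaded_pocket (a point): Centre of the wheel pocket (about 42 x 43 mm) that holds the balls, 61 mm from the wheel axis; it moves with the wheel and must come over the drop hole. At the start it is 0.95 to 3.14 rad from the hole, either way round. The wheel turns freely both ways without stops, with light friction (about 0.12 N m), and stays where it is left; the eight pockets are 45 degrees apart.
- scoop_center (a point): Centre of the loose open steel scoop (0.15 kg, 66 mm high), 33 mm above its underside. Two flat parallel sides, normal to its y axis, 56 mm apart outside, walls 3 mm: grip across them. Upright back at x = +42 mm from here, flat floor from x = -10 to +42 mm. Axes: -x towards the pouring lip, z up. It starts under the chute, its back 4 mm clear of the chute's end, lip pointing away.
- jar_rim (a point): Centre of the mouth of the grinding jar, a dark steel open cylinder of 100 mm outer diameter, 90 mm inner diameter and 60 mm height, loose, about 0.6 kg, standing on the worktop; this point is 60 mm above its underside.
- ball_1_center (a point): Centre of one of three steel balls of 15 mm diameter, 14 g each.
- ball_2_center (a point): Centre of the second steel ball.
- ball_3_center (a point): Centre of the third steel ball.
- timer: Bystander: white timer 66 x 62 x 17 mm lying loose on the worktop; origin at the centre of its underside.
- amber_bottle: Bystander: amber bottle with a red cap, 48 mm across and 83 mm high, loose; origin at the centre of its underside.
- weigh_jar: Bystander: glass weighing bottle with lid, 46 mm across and 46 mm high, loose; origin at the centre of its underside.
- petri: Bystander: petri dish, 64 mm across and 16 mm high, loose; origin at the centre of its underside.
- scoop_lip (a point): Middle of the scoop's pouring lip: the top edge of its front, which leans outward by 45 degrees; 76 mm from the scoop's centre along its -x and 33 mm above it. Axes as the scoop's.
Mind the look-alikes: they are no part of the job. What is shaped like the part that bears scoop_center but green is not meant.

How it is judged:
By the outcome, as a careful person would: the job done as asked, in the order asked, and still so for the second after the job is handed in, with the robot touching nothing.
It also fails if it takes over 70 s, if anything falls off the work surface, if the arm or the gripper's body presses on something with over 40 N, if the wrist force passes 120 N, or if a joint passes its speed limit or range.

## Working session

There is one attempt and no reset: what is moved stays moved. The work goes in short steps, Python scripts to look and compute and a tool call to move; the robot and the scene stay as the last step left them, time stands still between calls to the robot, and variables do not carry over. Pictures are saved under pics/ and viewed, and the job is handed in when it is done.

Besides the shell and the picture viewer there is one more tool, called after "Request:" in YAML: its name, and indented under it one key for each argument. play_rows: Moves the arm, as the interface text tells. Its arguments: {"type":"object","properties":{"targets":{"type":"array","items":{"type":"array","items":{"type":"number"}}},"grip_force":{"type":"number"}},"required":["targets"]}

```bash
mkdir -p pics; ls; python3 - <<'E'
from station import *
import cv2,numpy as np
s=get_state();print(s)
for n in("side","top","wrist"):
    p,d=grab_frame(n);cv2.imwrite(f"pics/{n}0.png",p);np.save(f"pics/{n}0d.npy",d);np.save(f"pics/{n}0.npy",p)
    print(n,camera_params(n))
E
```

```text
pics
{'t': 0.0, 'q': array([-9.90896844e-01,  3.59413366e-01,  1.10880745e-02, -3.46601417e-04,
       -1.22411139e+00, -2.88147386e-01]), 'qd': array([ 0.00116856, -0.0007624 , -0.00086798, -0.00033133,  0.00024603,
        0.00201521]), 'joint_efforts': array([-3.32726904e-04, -5.82720315e+01,  2.93063164e+01,  6.99743226e+00,
        6.98520264e-03, -1.29624932e-04]), 'eef_pos': array([ 0.19402617, -0.64603199,  0.23661891]), 'ee_rot': array([ 3.13992733e+00, -1.53799349e-04, -2.84995846e+00]), 'force': array([-0.95651514, -0.8531508 , -0.02798848]), 'moment': array([ 0.01305316,  0.03067758, -0.02244126]), 'width': 0.08795401636553803}
side {'camera_matrix': array([[487.63273014,   0.        , 255.12230265],
       [  0.        , 487.63273014, 190.99331258],
       [  0.        ,   0.        ,   1.        ]]), 'extrinsics': array([[-0.83276564, -0.55355041, -0.00912815,  0.45626492],
       [ 0.35622861, -0.54838884,  0.75655195, -0.29346215],
       [-0.42379542,  0.62677876,  0.65386988, -1.39779964],
       [ 0.        ,  0.        ,  0.        ,  1.        ]])}
top {'camera_m
[... 255 characters left out ...]
53,  0.00186043,  0.07207436, -0.51953606],
       [-0.072071  , -0.00181803,  0.99739785, -1.42898607],
       [ 0.        ,  0.        ,  0.        ,  1.        ]])}
wrist {'camera_matrix': array([[297.31863964,   0.        , 255.95741245],
       [  0.        , 297.31863964, 191.69385449],
       [  0.        ,   0.        ,   1.        ]]), 'hand_eye': array([[ 1.97909839e-04,  9.53529253e-01,  3.01300388e-01,
         8.18541230e-02],
       [ 9.99999958e-01, -1.24986914e-04, -2.61304517e-04,
        -5.51732980e-04],
       [-2.11502896e-04,  3.01300427e-01, -9.53529238e-01,
        -1.47285250e-01],
       [ 0.00000000e+00,  0.00000000e+00,  0.00000000e+00,
         1.00000000e+00]])}
```

View pics/side0.png

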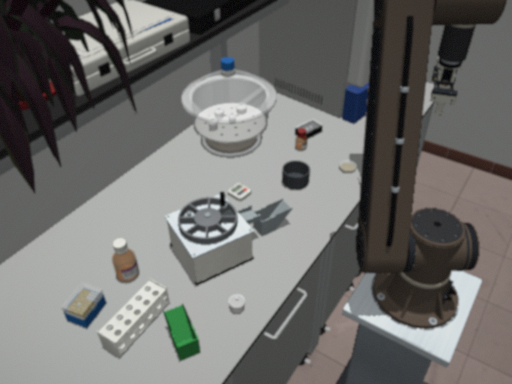

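View pics/top0.png

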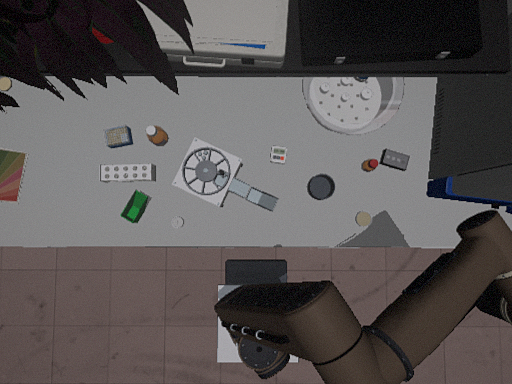

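View pics/wrist0.png

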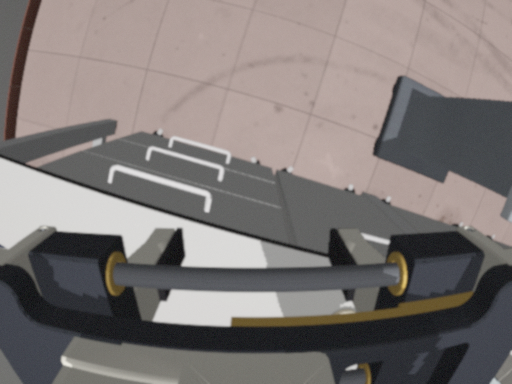

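The side view shows the dispenser at about (208,235), with the scoop to its right at (268,218) and the jar at (296,175). In the top view the dispenser is at (206,170), the chute and scoop at (255,194), the jar at (320,187), and the green look-alike at (136,206). Next I'll enlarge these areas.

```bash
cat > h.py <<'E'
import numpy as np,cv2
from scipy.spatial.transform import Rotation as Rn
from station import *
def ray(n,u,v):
    c=camera_params(n);K=c["camera_matrix"];E=c["extrinsics"];R=E[:3,:3]
    d=np.array([(u-K[0,2])/K[0,0],-(v-K[1,2])/K[1,1],-1.0])
    return -R.T@E[:3,3],R.T@d
def onz(n,u,v,z):
    o,d=ray(n,u,v);return o+d*(z-o[2])/d[2]
def proj(n,P):
    c=camera_params(n);K=c["camera_matrix"];E=c["extrinsics"]
    p=E[:3,:3]@np.asarray(P)+E[:3,3];return np.array([K[0,2]+K[0,0]*p[0]/-p[2],K[1,2]-K[1,1]*p[1]/-p[2]])
def cloud(n,d):
    c=camera_params(n);K=c["camera_matrix"];E=c["extrinsics"]
    v,u=np.indices(d.shape);P=np.stack([(u-K[0,2])/K[0,0]*d,-(v-K[1,2])/K[1,1]*d,-d],-1)
    return (P-E[:3,3])@E[:3,:3]
def crop(img,u0,v0,u1,v1,s,f):
    cv2.imwrite(f,cv2.resize(img[v0:v1,u0:u1],None,fx=s,fy=s,interpolation=cv2.INTER_CUBIC))
E
python3 - <<'E'
from h import *
t=np.load('pics/top0.npy');s=np.load('pics/side0.npy')
crop(t,160,125,300,220,5.5,'pics/tc.png');crop(s,155,175,325,285,4.5,'pics/sc.png')
E
```

```text
(no output)
```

View pics/tc.png

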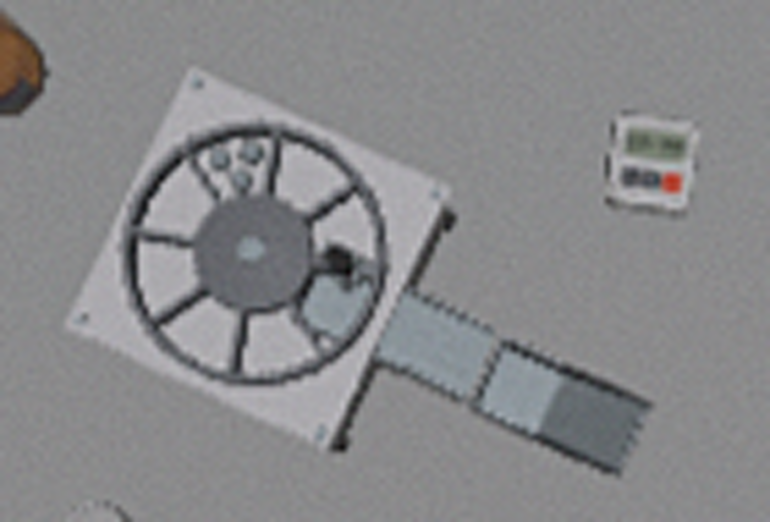

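View pics/sc.png

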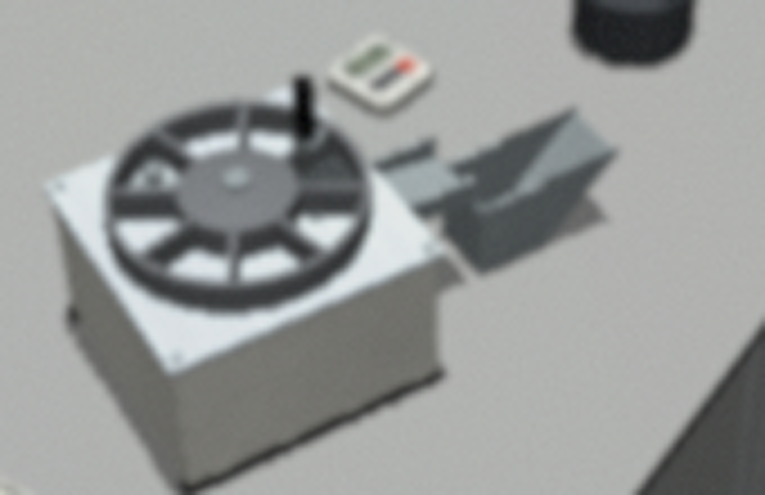

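```bash
python3 - <<'E'
from h import *
d=np.load('pics/top0d.npy');t=np.load('pics/top0.npy')
C=cloud('top',d);z=C[...,2]
print('table z',np.median(z[200:215,180:200]))
reg=np.zeros(z.shape,bool);reg[125:220,160:300]=1
m=reg&(z>.105)&(z<.22)
P=C[m][:,:2];P2=C[reg&(z>.115)][:,:2]
r=cv2.minAreaRect((P2*1000).astype(np.float32));print('deck+wheel rect',r)
w=reg&(z>.143)&(z<.165);W=C[w];print('wheel z',np.median(W[:,2]));print(cv2.minEnclosingCircle((W[:,:2]*1000).astype(np.float32)))
pk=reg&(z>.18);print('peg',pk.sum(),C[pk].mean(0) if pk.any() else None, np.argwhere(pk))
sc=lambda u,v,zz:onz('top',160+(u+.5)/5.5-.5,125+(v+.5)/5.5-.5,zz)
print('hub',sc(251,250,.152))
for c in [(193,67),(455,190),(330,455),(65,328)]:print('corner',sc(*c,.125))
for c in [(220,160),(251,153),(242,181)]:print('ball',sc(*c,.1325))
print('pegtop img',sc(342,258,.204))
for n,c,zz in [('scoop back L',(505,345),.066),('backR',(478,400),.066),('lipL',(652,405),.066),('lipR',(620,473),.066)]:print(n,sc(*c,zz))
# jar
m=(t.max(2)<75)&(np.indices(z.shape)[0]>165)&(np.indices(z.shape)[0]<210)&(np.indices(z.shape)[1]>300)&(np.indices(z.shape)[1]<345)
print('jar',C[m&(z>.05)&(z<.07)][:,:].mean(0) if (m&(z>.05)&(z<.07)).any() else None,m.sum())
cn=np.argwhere(m)[:,::-1].astype(np.float32);(cu,cv),rr=cv2.minEnclosingCircle(cn);print(cu,cv,rr,onz('top',cu,cv,.06))
J=C[165:210,300:345];mm=(J[...,2]>.052)&(J[...,2]<.068);print(mm.sum(),cv2.minEnclosingCircle((J[mm][:,:2]*1000).astype(np.float32)))
E
```

```text
table z 0.0011029921342315479
deck+wheel rect ((562.1268310546875, 132.6771240234375), (326.781005859375, 196.28211975097656), 65.24641418457031)
wheel z 0.1537019789656887
((589.796142578125, 191.18890380859375), 88.28189849853516)
peg 74 [0.45652856 0.04861366 1.1391038 ] [[125 211]
 [125 269]
 [130 161]
 [137 185]
 [137 205]
 [137 262]
 [142 292]
 [143 213]
 [146 243]
 [147 295]
 [152 185]
 [155 178]
 [156 224]
 [157 206]
 [158 278]
 [159 160]
 [162 165]
 [162 208]
 [162 263]
 [163 181]
 [163 220]
 [164 161]
 [164 197]
 [166 234]
 [167 214]
 [170 220]
 [170 221]
 [170 222]
 [171 219]
 [171 220]
 [171 221]
 [171 222]
 [171 223]
 [171 263]
 [171 276]
 [172 219]
 [172 220]
 [172 221]
 [172 222]
 [172 223]
 [172 268]
 [173 220]
 [173 221]
 [173 222]
 [173 223]
 [173 232]
 [173 238]
 [174 221]
 [174 222]
 [179 183]
 [180 183]
 [180 246]
 [182 269]
 [183 280]
 [184 191]
 [192 168]
 [192 291]
 [195 265]
 [197 181]
 [197 259]
 [198 222]
 [200 203]
 [200 208]
 [201 271]
 [205 232]
 [206 284]
 [210 185]
 [210 220]
 [210 252]
 [210 258]
 [212 293]
 [213 168]
 [215 267]
 [218 165]]
hub [0.58922586 0.19239924 0.152     ]
corner [0.71816582 0.23683386 0.125     ]
corner [0.63398412 0.05817472 0.125     ]
corner [0.45439001 0.14136272 0.125     ]
corner [0.53963216 0.32078307 0.125     ]
ball [0.65290683 0.21655696 0.1325    ]
ball [0.65771324 0.19569648 0.1325    ]
ball [0.63863296 0.20154932 0.1325    ]
pegtop img [0.57729937 0.12764326 0.204     ]
scoop back L [0.53368358 0.02424514 0.066     ]
backR [0.49490798 0.04311746 0.066     ]
lipL [ 0.49162512 -0.07898818  0.066     ]
lipR [ 0.44392046 -0.0564359   0.066     ]
jar [ 0.5352382  -0.24943252  0.05938739] 416
320.6422119140625 186.83944702148438 13.668113708496094 [ 0.53655449 -0.24462667  0.06      ]
108 ((541.1616821289062, -248.73751831054688), 50.300086975097656)
```

```bash
python3 - <<'E'
from h import *
d=np.load('pics/top0d.npy');s=np.load('pics/side0.npy')
C=cloud('top',d);
P=C[168:176,217:225].reshape(-1,3);P=P[(P[:,2]>.19)&(P[:,2]<.22)];print('peg top depth',P.mean(0),len(P),np.median(P,0))
print('side peg top',onz('side',222.1,194.0,.204))
# side wheel depth
ds=None
A=np.array([.589,.1915])
print('angle',np.degrees(np.arctan2(*(np.median(P,0)[:2]-A)[::-1])),np.linalg.norm(np.median(P,0)[:2]-A))
D=cloud('side',np.load('pics/side0d.npy'))
reg=D[190:250,165:250].reshape(-1,3);w=reg[(reg[:,2]>.145)&(reg[:,2]<.162)];print('side wheel z',np.median(w[:,2]),cv2.minEnclosingCircle((w[:,:2]*1000).astype(np.float32)))
w=reg[(reg[:,2]>.115)&(reg[:,2]<.175)];print(cv2.minAreaRect((w[:,:2]*1000).astype(np.float32)))
p=reg[(reg[:,2]>.17)&(reg[:,2]<.21)];print('side peg',p.mean(0),len(p))
T=C[125:220,160:300].reshape(-1,3)
# scoop rim from top depth
w=T[(T[:,2]>.02)&(T[:,2]<.075)&(T[:,1]<.05)];print('scoop',len(w),cv2.minAreaRect((w[:,:2]*1000).astype(np.float32)))
w=C[125:220,160:232].reshape(-1,3);w=w[(w[:,2]>.115)&(w[:,2]<.135)];print('deck',cv2.minAreaRect((w[:,:2]*1000).astype(np.float32)))
# bystanders
t=np.load('pics/top0.npy');crop(t,300,130,450,240,5,'pics/tj.png')
E
```

```text
peg top depth [0.57660479 0.13001324 0.20322487] 18 [0.57589226 0.13008181 0.2044565 ]
side peg top [0.57226734 0.13403995 0.204     ]
angle -102.04720598240195 0.06280132535177238
side wheel z 0.15297236543579226 ((588.844482421875, 193.37869262695312), 91.73578643798828)
((586.059814453125, 190.86744689941406), (199.3402862548828, 202.39488220214844), 64.046142578125)
side peg [0.57348095 0.13247741 0.19140747] 61
scoop 320 ((582.5572509765625, -58.058937072753906), (115.89250183105469, 257.90185546875), 63.84431838989258)
deck ((589.468994140625, 191.92584228515625), (196.29501342773438, 196.24876403808594), 65.1982421875)
```

View pics/tj.png

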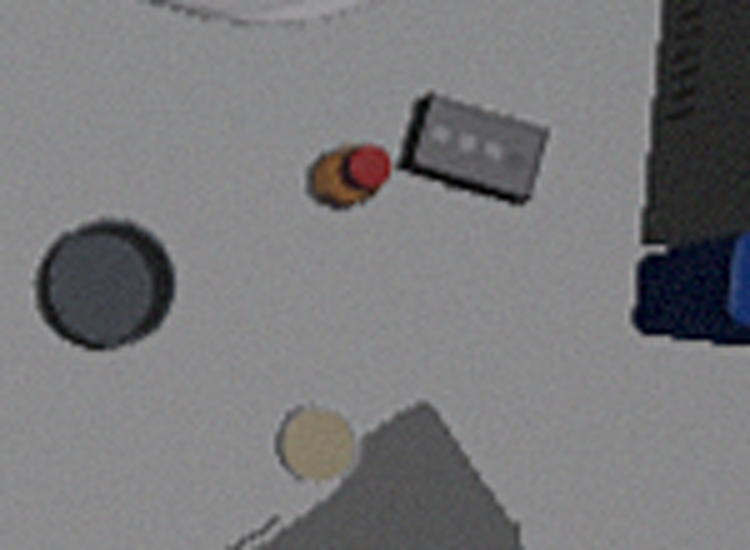

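The loaded pocket is the one with three balls, at top-crop (238,168). The steel scoop is at the chute end, (565,410) in the crop, and the green one at top (136,206) is the decoy. The jar is the dark round one at top (320,187). The box is centred at (0.5895, 0.192) with yaw 65.2°. The peg is at (0.576, 0.130), so the wheel has to turn about −126.6° (clockwise). I'll move above the peg first.

Request:
play_rows:
  targets:
    - [0, 0, 0.09, 0.038, 0.038, 0.004, 1]
    - [0, 0, 0.09, 0.038, 0.038, 0.004, 1]
    - [0, 0, 0.09, 0.038, 0.038, 0.004, 1]
    - [0, 0, 0.09, 0.038, 0.038, 0.004, 1]
    - [0, 0, 0.09, 0.038, 0.038, 0.004, 1]
    - [0, 0, 0.09, 0.038, 0.038, 0.004, 1]
    - [0, 0, 0.09, 0.023, 0.045, 0, 1]
    - [0, 0, 0.09, 0.023, 0.045, 0, 1]
    - [0, 0, 0.09, 0.023, 0.045, 0, 1]
    - [0, 0, 0.09, 0.023, 0.045, 0, 1]
    - [0, 0, 0.09, 0.023, 0.045, 0, 1]
    - [0, 0, 0.09, 0.023, 0.045, 0, 1]
  grip_force: 20

```text
t: 1.65
eef_pos: [0.5662, -0.1326, 0.2576]
ee_rot: [3.135, -0.001, -1.741]
force: [1.8, -1.5, 0.2]
width: 0.0877
```

Request:
play_rows:
  targets:
    - [0, 0, 0.085, 0.002, 0.053, 0, 1]
    - [0, 0, 0.085, 0.002, 0.053, 0, 1]
    - [0, 0, 0.085, 0.002, 0.053, 0, 1]
    - [0, 0, 0.085, 0.002, 0.053, 0, 1]
    - [0, 0, 0, 0.002, 0.05, 0, 1]
    - [0, 0, 0, 0, 0, 0, 1]

```text
t: 2.4
eef_pos: [0.5759, 0.1413, 0.2555]
ee_rot: [3.132, -0.002, -1.384]
force: [-0.2, -0.9, -0.0]
width: 0.0876
```

```bash
python3 - <<'E'
from h import *
s=get_state();print(s['q'],s['eef_pos'],s['ee_rot'])
p,d=grab_frame('wrist');cv2.imwrite('pics/w1.png',p)
E
```

```text
[ 0.56873279  0.21943725 -0.14008496 -0.00214547 -1.22065659 -0.3814426 ] [0.57586424 0.14132751 0.25545739] [ 3.13213619e+00 -1.62898343e-03 -1.38424385e+00]
```

View pics/w1.png

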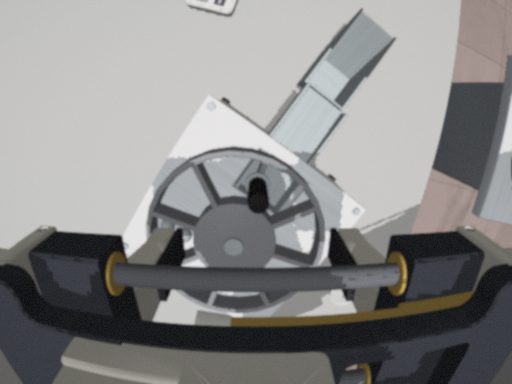

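```bash
cat >> h.py <<'E'
def wray(u,v,s):
    c=camera_params('wrist');K=c['camera_matrix'];H=c['hand_eye']
    a=np.array([u-K[0,2],v-K[1,2]]);r=np.hypot(*a);th=r/K[0,0]
    d=np.array([np.sin(th)*a[0]/r,-np.sin(th)*a[1]/r,-np.cos(th)])
    R=Rn.from_euler('xyz',s['ee_rot']).as_matrix()
    return s['eef_pos']+R@H[:3,3],R@H[:3,:3]@d
def wonz(u,v,z,s):
    o,d=wray(u,v,s);return o+d*(z-o[2])/d[2]
E
python3 - <<'E'
from h import *
s=get_state()
p=cv2.imread('pics/w1.png');crop(p,120,130,350,320,3.4,'pics/w1c.png')
print('pegtop',wonz(258,203,.204,s),'peg base',wonz(258,184,.152,s),'hub',wonz(234,247,.152,s))
E
```

```text
pegtop [0.57595523 0.12856816 0.204     ] peg base [0.57499152 0.12922594 0.152     ] hub [0.58580546 0.19455379 0.152     ]
```

View pics/w1c.png

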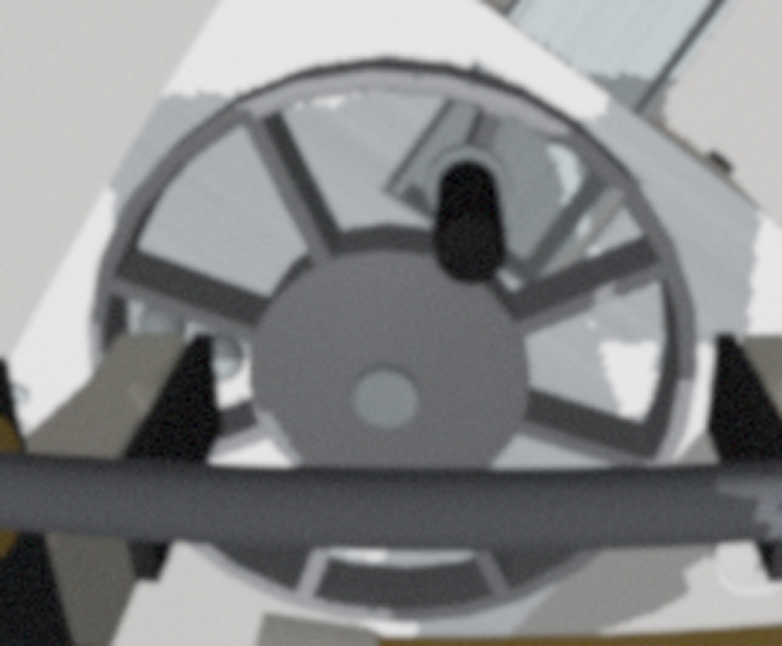

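Request:
play_rows:
  targets:
    - [0, 0, 0, 0, -0.011, 0, 1]
    - [0, 0, 0, 0, 0, -0.04, 1]
    - [0, 0, 0, 0, 0, -0.038, 0.6]
    - [0, 0, 0, 0, 0, 0, 0.4]
    - [0, 0, 0, 0, 0, 0, 0]
    - [0, 0, 0, 0, 0, 0, 0]
    - [0, 0, 0, 0, 0, 0, 0]
  grip_force: 15

```text
t: 3.32
eef_pos: [0.5778, 0.1215, 0.1813]
ee_rot: [3.139, -0.001, -1.391]
force: [-0.5, 0.6, 1.1]
width: 0.0432
```

Request:
play_rows:
  targets:
    - [0, 0, 0, -0.002, 0.009, -0.004, 0.45]
    - [0, 0, 0, 0, 0, 0, 0.1]
    - [0, 0, 0, 0, 0, 0, 0]
    - [0, 0, 0, 0, 0, 0, 0]
    - [0, 0, 0, 0, 0, 0, 0]

```text
t: 3.95
eef_pos: [0.5759, 0.1319, 0.1782]
ee_rot: [3.14, -0.001, -1.39]
force: [-0.8, -0.1, 0.2]
width: 0.0155
```

```bash
python3 - <<'E'
import numpy as np
A=np.array([.5893,.192])
for i in range(17):
    a=np.radians(-101.5-8*i);p=A+.062*np.array([np.cos(a),np.sin(a)]);b=a-np.radians(8);q=A+.062*np.array([np.cos(b),np.sin(b)])
    print(round(np.degrees(a),1),p.round(4),(q-p).round(4))
E
```

```text
-101.5 [0.5769 0.1312] [-0.0083  0.0023]
-109.5 [0.5686 0.1336] [-0.0079  0.0034]
-117.5 [0.5607 0.137 ] [-0.0074  0.0045]
-125.5 [0.5533 0.1415] [-0.0067  0.0055]
-133.5 [0.5466 0.147 ] [-0.0058  0.0064]
-141.5 [0.5408 0.1534] [-0.0049  0.0071]
-149.5 [0.5359 0.1605] [-0.0039  0.0077]
-157.5 [0.532  0.1683] [-0.0027  0.0082]
-165.5 [0.5293 0.1765] [-0.0016  0.0085]
-173.5 [0.5277 0.185 ] [-0.0004  0.0086]
-181.5 [0.5273 0.1936] [0.0008 0.0086]
-189.5 [0.5282 0.2022] [0.002  0.0084]
-197.5 [0.5302 0.2106] [0.0032 0.008 ]
-205.5 [0.5333 0.2187] [0.0043 0.0075]
-213.5 [0.5376 0.2262] [0.0053 0.0069]
-221.5 [0.5429 0.2331] [0.0062 0.0061]
-229.5 [0.549  0.2391] [0.007  0.0051]
```

Request:
play_rows:
  targets:
    - [0, 0, -0.1, -0.0083, 0.0023, 0, 0]
    - [0, 0, -0.1, -0.0079, 0.0034, 0, 0]
    - [0, 0, -0.1, -0.0074, 0.0045, 0, 0]
    - [0, 0, -0.1, -0.0067, 0.0055, 0, 0]

```text
t: 4.45
eef_pos: [0.5478, 0.1451, 0.1782]
ee_rot: [-3.139, -0.004, -1.805]
force: [3.5, -5.2, -2.2]
width: 0.0159
```

Request:
play_rows:
  targets:
    - [0, 0, -0.1, -0.0068, 0.008, 0, 0]
    - [0, 0, -0.1, -0.0049, 0.0071, 0, 0]
    - [0, 0, -0.1, -0.0039, 0.0077, 0, 0]
    - [0, 0, -0.1, -0.0027, 0.0082, 0, 0]

```text
t: 4.95
eef_pos: [0.5293, 0.1719, 0.1781]
ee_rot: [-3.137, -0.01, -2.222]
force: [0.9, -5.5, 0.7]
width: 0.0154
```

Request:
play_rows:
  targets:
    - [0, 0, -0.1, -0.0022, 0.0085, 0, 0]
    - [0, 0, -0.1, -0.001, 0.0086, 0, 0]
    - [0, 0, -0.1, 0.0003, 0.0086, 0, 0]
    - [0, 0, -0.1, 0.0015, 0.0085, 0, 0]

```text
t: 5.45
eef_pos: [0.5264, 0.2014, 0.1781]
ee_rot: [-3.133, -0.018, -2.639]
force: [-2.6, -4.8, 3.6]
width: 0.0156
```

```bash
python3 - <<'E'
from h import *
s=get_state();p=s['eef_pos'];print(p,s['q'],np.degrees(np.arctan2(p[1]-.192,p[0]-.5893)))
t,_=grab_frame('top');crop(t,160,125,300,220,5.5,'pics/t2.png')
E
```

```text
[0.52635392 0.20142833 0.17806541] [ 0.71617979  0.23335957 -0.31078237  0.0057217  -1.0458745  -1.78676114] 171.48132341344788
```

View pics/t2.png

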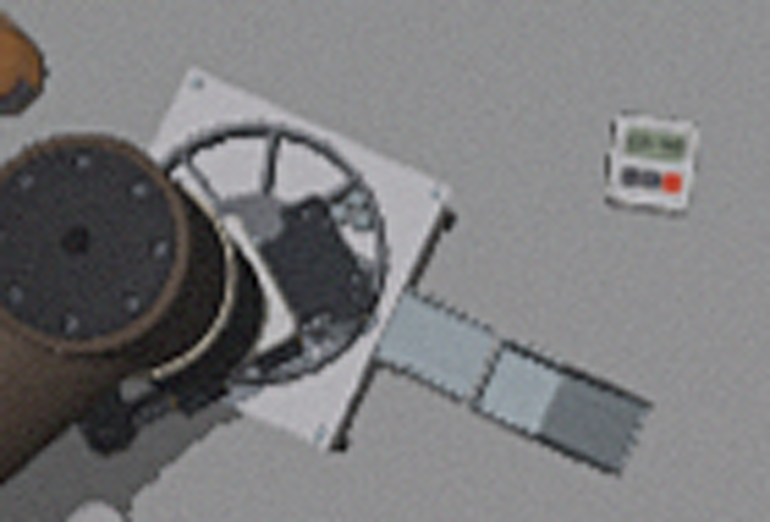

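Request:
play_rows:
  targets:
    - [0, 0, -0.1, 0.0018, 0.0083, 0, 0]
    - [0, 0, -0.1, 0.003, 0.0079, 0, 0]
    - [0, 0, -0.1, 0.004, 0.0074, 0, 0]
    - [0, 0, -0.1, 0.005, 0.0068, 0, 0]
    - [0, 0, 0, 0.004, 0.004, 0, 0]
    - [0, 0, 0, 0, 0, 0, 0]

```text
t: 6.25
eef_pos: [0.5414, 0.2324, 0.178]
ee_rot: [-3.129, -0.026, -3.049]
force: [-0.5, 0.3, 1.5]
width: 0.0152
```

```bash
python3 - <<'E'
from h import *
s=get_state();p=s['eef_pos'];print(p,s['q'],np.degrees(np.arctan2(p[1]-.192,p[0]-.5893)),np.hypot(p[1]-.192,p[0]-.5893))
t,_=grab_frame('side');crop(t,155,175,325,285,4.5,'pics/s3.png')
p,d=grab_frame('wrist');cv2.imwrite('pics/w3.png',p)
t,_=grab_frame('top');crop(t,160,125,300,220,5.5,'pics/t3.png')
E
```

```text
[0.54144405 0.23243752 0.17802047] [ 0.73357818  0.28079054 -0.24065199 -0.00598038 -1.07750796 -2.20869455] 139.80272065511832 0.06265288840062638
```

View pics/s3.png

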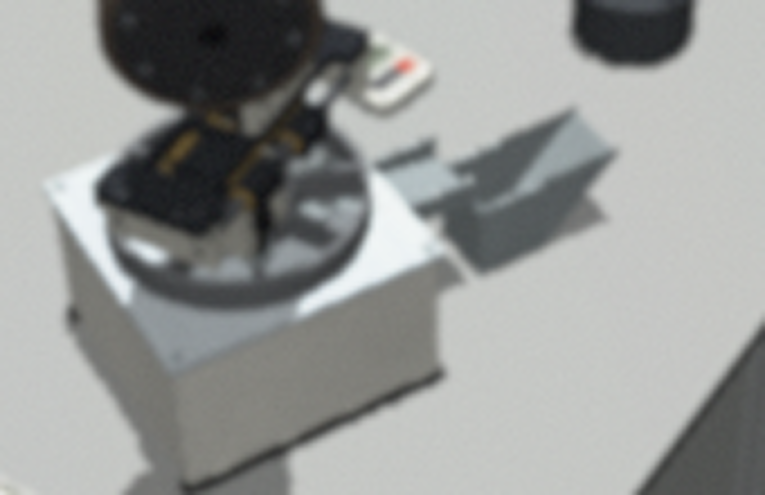

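View pics/t3.png

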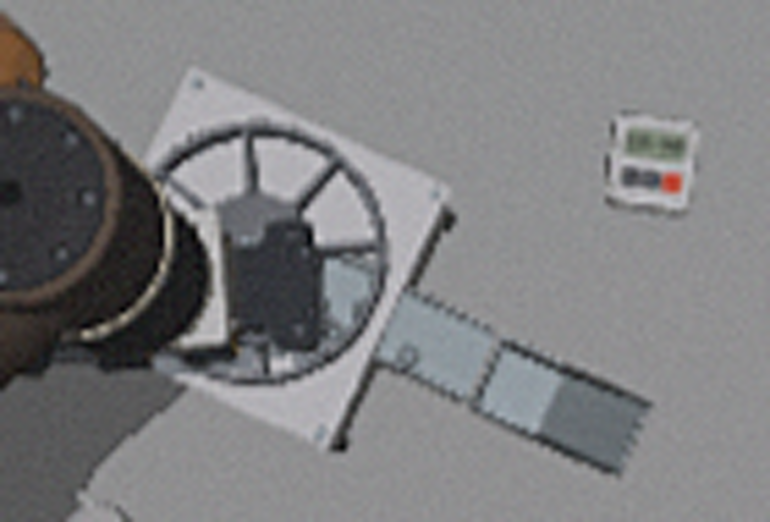

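View pics/w3.png

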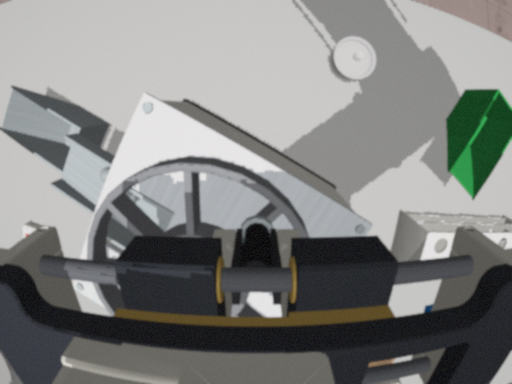

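A ball is already on the chute, at top-crop (405,355). About 7° of turn remains.

Request:
play_rows:
  targets:
    - [0, 0, -0.05, 0.0035, 0.0035, 0, 0]
    - [0, 0, -0.05, 0.004, 0.003, 0, 0]
    - [0, 0, 0, 0, 0, 0, 0]
    - [0, 0, 0, 0, 0, 0, 0]

```text
t: 6.9
eef_pos: [0.5473, 0.238, 0.178]
ee_rot: [-3.129, -0.028, 3.134]
force: [-1.6, -0.4, 1.4]
width: 0.0156
```

```bash
python3 - <<'E'
from h import *
s=get_state();p=s['eef_pos'];print(p,np.degrees(np.arctan2(p[1]-.192,p[0]-.5893)),np.hypot(p[1]-.192,p[0]-.5893))
t,_=grab_frame('top');crop(t,160,125,300,220,5.5,'pics/t4.png')
E
```

```text
[0.54729611 0.23801001 0.17802007] 132.39387412419566 0.06229966131431893
```

View pics/t4.png

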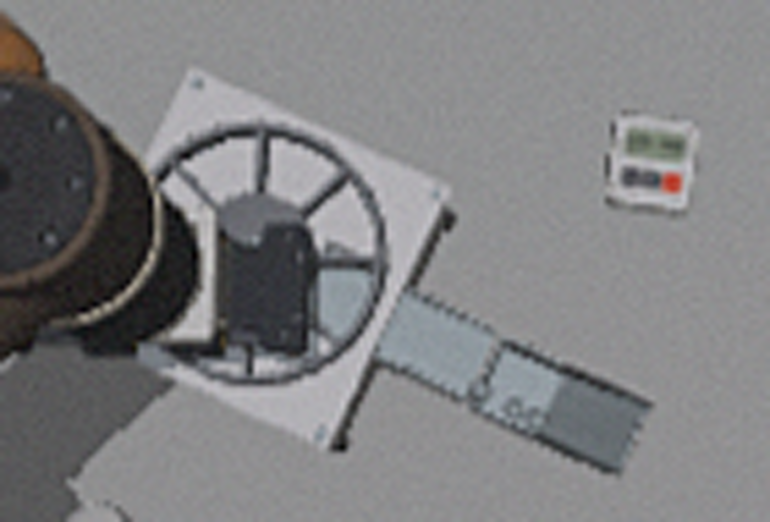

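Two balls are in the scoop, at crop (515,408) and (535,415). The third is at the chute's end, (480,390). I'll release the peg and rise.

Request:
play_rows:
  targets:
    - [0, 0, 0, 0, 0, 0, 0.5]
    - [0, 0, 0, 0, 0, 0, 0.5]
    - [0, 0, 0, 0, 0, 0, 0.5]
    - [0, 0, 0, 0, 0, 0.04, 0.5]
    - [0, 0, 0.1, -0.01, -0.01, 0.05, 0.5]
    - [0, 0, 0.15, -0.02, -0.03, 0.01, 1]
    - [0, 0, 0.15, -0.01, -0.05, 0, 1]
    - [0, 0, 0.15, -0.01, -0.055, 0, 1]
    - [0, 0, 0.15, 0, -0.055, 0, 1]
    - [0, 0, 0.15, 0, -0.055, 0, 1]

```text
t: 8.2
eef_pos: [0.4954, -0.0216, 0.2805]
ee_rot: [-3.122, -0.026, -2.264]
force: [1.6, 0.1, 0.1]
width: 0.0857
```

```bash
python3 - <<'E'
from h import *
s=get_state();p=s['eef_pos'];print(p,s['ee_rot'],s['q'])
t,_=grab_frame('top');np.save('pics/t5.npy',t);crop(t,160,125,300,220,5.5,'pics/t5.png')
p,d=grab_frame('wrist');cv2.imwrite('pics/w5.png',p)
E
```

```text
[ 0.49543001 -0.02155644  0.28046985] [-3.12241768 -0.02578723 -2.26388447] [ 0.37699482  0.03303868 -0.31548216  0.03091853 -1.23584058 -1.08019826]
```

View pics/t5.png

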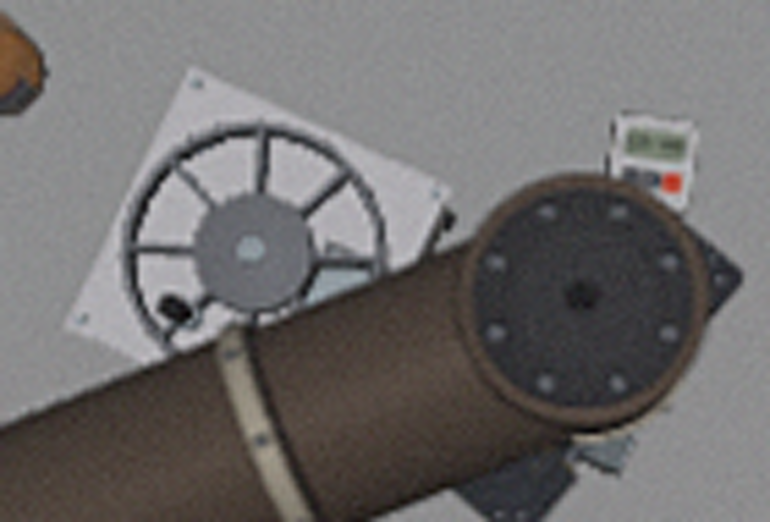

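View pics/w5.png

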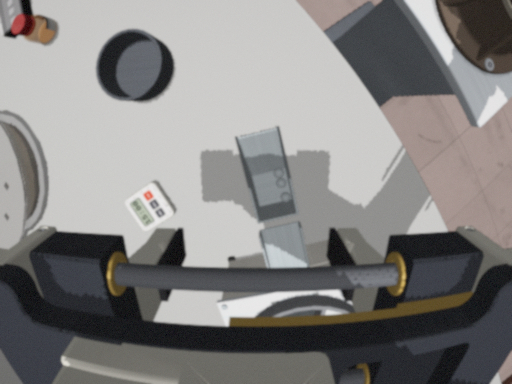

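```bash
cat > spokes.py <<'E'
from h import *
def spokes(t,zc=.1515):
    g=cv2.cvtColor(t,cv2.COLOR_BGR2GRAY).astype(np.float32);out=[]
    A=np.array([.5893,.192])
    ang=np.arange(-180,180,1.)
    prof=[]
    for a in ang:
        v=[]
        for r in np.arange(.052,.074,.003):
            u=proj('top',[A[0]+r*np.cos(np.radians(a)),A[1]+r*np.sin(np.radians(a)),zc]);v.append(cv2.getRectSubPix(g,(1,1),(float(u[0]),float(u[1])))[0,0])
        prof.append(np.mean(v))
    return ang,np.array(prof)
E
python3 - <<'E'
from spokes import *
for f in('pics/top0.npy','pics/t5.npy'):
    t=np.load(f);a,p=spokes(t)
    i=[k for k in range(len(a)) if p[k]==min(p[(k+np.arange(-8,9))%360])]
    print(f,[(a[k],round(float(p[k]))) for k in i])
    # phase of 8-fold over windows
E
```

```text
pics/top0.npy [(np.float64(-166.0), 170), (np.float64(-144.0), 95), (np.float64(-103.0), 56), (np.float64(-60.0), 61), (np.float64(-37.0), 171), (np.float64(-14.0), 63), (np.float64(4.0), 123), (np.float64(17.0), 121), (np.float64(34.0), 99), (np.float64(58.0), 167), (np.float64(83.0), 76), (np.float64(108.0), 170), (np.float64(129.0), 60), (np.float64(156.0), 170), (np.float64(174.0), 63)]Traceback (most recent call last):
  File "<stdin>", line 3, in <module>
  File "spokes.py", line 10, in spokes
    u=proj('top',[A[0]+r*np.cos(np.radians(a)),A[1]+r*np.sin(np.radians(a)),zc]);v.append(cv2.getRectSubPix(g,(1,1),(float(u[0]),float(u[1])))[0,0])
  File "h.py", line 11, in proj
    c=camera_params(n);K=c["camera_matrix"];E=c["extrinsics"]
ValueError: time passes only in moves, steps and waits
```

```bash
python3 - <<'E'
from h import *
p=cv2.imread('pics/w5.png');crop(p,200,110,330,240,5,'pics/w5c.png')
E
```

```text
(no output)
```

View pics/w5c.png

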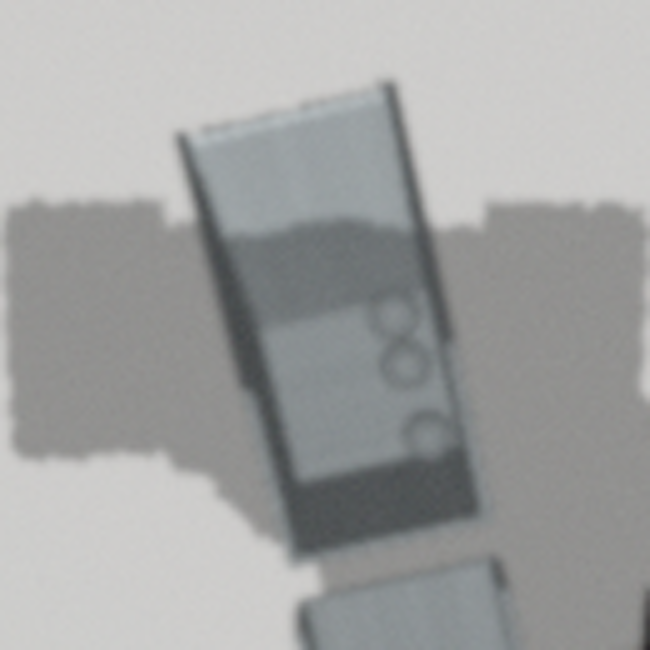

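All three balls are in the scoop, at wrist-crop (393,316), (405,362) and (428,435). Now the wheel-angle check (caching the parameters).

```bash
sed -i 's/^from station import \*/from station import *\nfrom station import camera_params as _cp\nimport functools\ncamera_params=functools.lru_cache(None)(_cp)/' h.py
cat > ang.py <<'E'
from spokes import *
def phase(t,lo=-180,hi=180):
    from scipy.optimize import minimize_scalar
    a,p=spokes(t);m=(a>=lo)&(a<hi)
    return a[m],p[m]
def mins(t):
    a,p=spokes(t);return [(int(a[k]),round(float(p[k]))) for k in range(len(a)) if p[k]==min(p[(k+np.arange(-8,9))%360]) and p[k]<115]
E
python3 - <<'E'
from ang import *
print(mins(np.load('pics/top0.npy')));print(mins(np.load('pics/t5.npy')))
s=get_state()
c=lambda u,v:(200+(u+.5)/5-.5,110+(v+.5)/5-.5)
for n,u,v,z in[('backL',297,555,.066),('backR',480,515,.066),('lipL',182,137,.066),('lipR',393,87,.066)]:print(n,wonz(*c(u,v),z,s))
print('jar rim', wonz(136,65,.06,s))
E
```

```text
[(-144, 95), (-103, 56), (-60, 61), (-14, 63), (34, 99), (83, 76), (129, 60), (174, 63)]
[(-178, 40), (-153, 55), (-98, 64), (-53, 62), (-7, 65), (42, 110), (90, 61), (135, 55), (161, 92)]
backL [0.5374604 0.0261894 0.066    ]
backR [0.49349774 0.04810811 0.066     ]
lipL [ 0.48934837 -0.07580333  0.066     ]
lipR [ 0.44181385 -0.05229945  0.066     ]
jar rim [ 0.52677142 -0.23601703  0.06      ]
```

```bash
cat > goto.py <<'E'
from h import *
import sys
def need(pos,rpy):
    s=get_state();R0=Rn.from_euler('xyz',s['ee_rot']);R1=Rn.from_euler('xyz',rpy)
    print('drot',(R1*R0.inv()).as_rotvec().round(3),'dpos',(np.array(pos)-s['eef_pos']).round(4))
if __name__=='__main__':
    v=[float(x) for x in sys.argv[1:]];need(v[:3],v[3:])
E
python3 goto.py .498 -.005 .15 3.1416 0 -2.004
```

```text
drot [0.033 0.002 0.263] dpos [ 0.0031  0.0189 -0.1305]
```

Request:
play_rows:
  targets:
    - [0.017, 0, 0.13, 0.0015, 0.009, -0.05, 1]
    - [0.016, 0, 0.13, 0.0015, 0.009, -0.05, 1]
    - [0, 0, 0, 0, 0, -0.03, 1]
    - [0, 0, 0, 0, 0, 0, 1]

```text
t: 8.8
eef_pos: [0.4985, -0.0064, 0.1488]
ee_rot: [-3.138, 0.005, -2.004]
force: [-0.9, -0.2, 1.3]
width: 0.0875
```

```bash
python3 goto.py .498 -.005 .030 3.1416 0 -2.004;python3 - <<'E'
from h import *
s=get_state();np.save('pics/s6.npy',s,allow_pickle=True)
p,d=grab_frame('wrist');cv2.imwrite('pics/w6.png',p)
E
```

```text
drot [-0.003  0.005 -0.   ] dpos [-0.0005  0.0014 -0.1188]
```

View pics/w6.png

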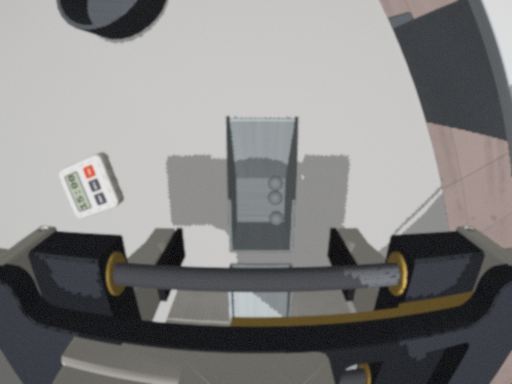

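```bash
python3 - <<'E'
from h import *
s=np.load('pics/s6.npy',allow_pickle=True).item()
R=Rn.from_euler('xyz',s['ee_rot']).as_matrix()
for n,u,v in[('lipL',227,118),('lipR',298,118),('backL',231,249),('backR',293,249)]:
    P=wonz(u,v,.066,s);print(n,P,'tool',R.T@(P-s['eef_pos']))
E
```

```text
lipL [ 0.49047769 -0.07833915  0.066     ] tool [ 0.06904002 -0.02263817  0.08249368]
lipR [ 0.44078121 -0.05560568  0.066     ] tool [0.06926259 0.03201036 0.08229625]
backL [0.53735705 0.02384541 0.066     ] tool [-0.04338281 -0.02230131  0.08308623]
backR [0.4878344  0.04678686 0.066     ] tool [-0.04342197  0.03227673  0.08289044]
```

Request:
play_rows:
  targets:
    - [0, 0.004, 0, -0.0035, 0.002, -0.04, 1]
    - [0, 0, 0, 0, 0, -0.04, 1]
    - [0, 0, 0, 0, 0, -0.035, 1]
    - [0, 0, 0, 0, 0, 0, 1]

```text
t: 9.35
eef_pos: [0.5028, -0.0015, 0.0405]
ee_rot: [-3.129, 0.014, -2.002]
force: [-0.8, -0.2, -0.3]
width: 0.0876
```

```bash
python3 goto.py .4945 -.004 .030 3.1416 0 -2.004;python3 - <<'E'
from h import *
p,d=grab_frame('wrist');cv2.imwrite('pics/w7.png',p)
p,d=grab_frame('side');crop(p,190,150,350,260,4.5,'pics/s7.png')
E
```

```text
drot [-0.007  0.017 -0.002] dpos [-0.0083 -0.0025 -0.0105]
```

View pics/w7.png

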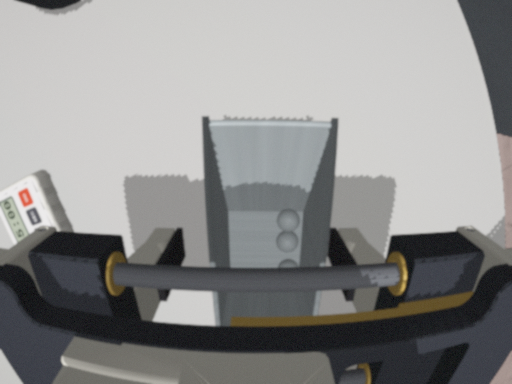

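View pics/s7.png

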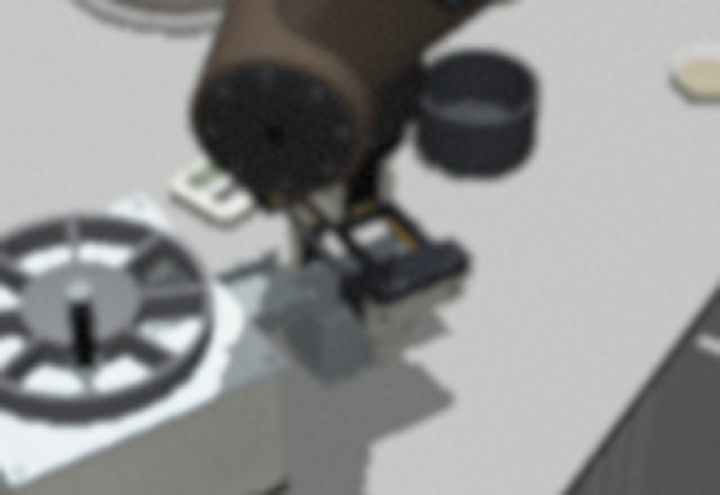

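Request:
play_rows:
  targets:
    - [-0.005, 0.014, 0, -0.007, -0.002, -0.004, 1]
    - [0, 0, 0, -0.001, 0, -0.004, 1]
    - [0, 0, 0, 0, 0, 0, 1]

```text
t: 9.82
eef_pos: [0.4987, -0.0022, 0.0384]
ee_rot: [-3.132, 0.01, -2.001]
force: [0.3, 0.1, 0.2]
width: 0.0879
```

```bash
python3 goto.py .4945 -.004 .030 3.1416 0 -2.004
```

```text
drot [-0.005  0.013 -0.003] dpos [-0.0042 -0.0018 -0.0084]
```

Request:
play_rows:
  targets:
    - [-0.005, 0.013, 0, -0.005, -0.002, -0.009, 1]
    - [-0.003, 0.006, 0, -0.002, -0.001, -0.004, 1]
    - [-0.001, 0.003, 0, -0.001, -0.0005, -0.003, 1]

```text
t: 10.2
eef_pos: [0.4904, -0.0059, 0.0218]
ee_rot: [3.135, -0.008, -2.001]
force: [1.0, 0.4, -0.7]
width: 0.0877
```

```bash
python3 goto.py .4945 -.004 .030 3.1416 0 -2.004
```

```text
drot [ 0.004 -0.009 -0.003] dpos [0.0041 0.0019 0.0082]
```

Request:
play_rows:
  targets:
    - [0.004, -0.009, 0, 0.004, 0.002, 0.008, 1]
    - [0, 0, 0, 0, 0, 0, 1]
    - [0, 0, 0, 0, 0, 0, 1]

```text
t: 10.58
eef_pos: [0.4947, -0.0037, 0.0301]
ee_rot: [-3.142, -0.0, -2.001]
force: [-0.0, 0.2, 0.8]
width: 0.0879
```

```bash
python3 goto.py .4945 -.004 .030 3.1416 0 -2.004;python3 - <<'E'
from h import *
p,d=grab_frame('wrist');cv2.imwrite('pics/w8.png',p)
E
```

```text
drot [ 0.    -0.    -0.003] dpos [-0.0002 -0.0003 -0.0001]
```

View pics/w8.png

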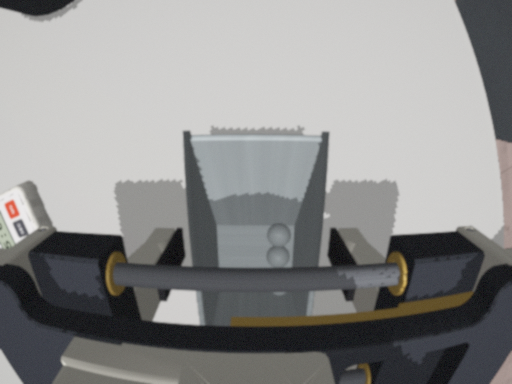

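The scoop is centred between the fingers: its lip edges are at columns 184 and 328, midpoint 256. Closing.

Request:
play_rows:
  targets:
    - [0, 0, 0, 0, 0, 0, 0.75]
    - [0, 0, 0, 0, 0, 0, 0.68]
    - [0, 0, 0, 0, 0, 0, 0.5]
    - [0, 0, 0, 0, 0, 0, 0.4]
    - [0, 0, 0, 0, 0, 0, 0.4]
    - [0, 0, 0, 0, 0, 0, 0.4]
  grip_force: 35

```text
t: 11.38
eef_pos: [0.4949, -0.0037, 0.0303]
ee_rot: [-3.141, 0.0, -2.001]
force: [0.6, 0.5, 0.5]
width: 0.0555
```

```bash
python3 goto.py .4945 -.004 .030 3.1416 0 -2.004
```

```text
drot [ 0.     0.    -0.003] dpos [-0.0004 -0.0003 -0.0003]
```

Request:
play_rows:
  targets:
    - [0, 0, 0, 0, 0, 0.015, 0.4]
    - [0, 0, 0, 0, 0, 0.03, 0.4]
    - [0, 0, 0, 0, 0, 0.035, 0.4]
    - [0, 0, 0, 0, 0, 0.035, 0.4]
    - [0, 0, 0, 0, 0, 0.03, 0.4]
    - [0, 0, 0, 0, -0.015, 0.01, 0.4]
    - [0, 0, 0, 0, -0.015, 0, 0.4]
    - [0, 0, 0, 0, 0, 0, 0.4]

```text
t: 12.38
eef_pos: [0.49, -0.0369, 0.1855]
ee_rot: [3.134, -0.005, -2.003]
force: [-0.2, -0.1, -1.6]
width: 0.0559
```

```bash
python3 - <<'E'
from h import *
s=get_state();print(s['eef_pos'],s['ee_rot'],s['q'],s['width']);np.save('pics/s9.npy',s,allow_pickle=True)
p,d=grab_frame('wrist');cv2.imwrite('pics/w9.png',p)
p,d=grab_frame('side');crop(p,190,120,350,260,4,'pics/s9.png')
E
```

```text
[ 0.49000236 -0.0368745   0.18550349] [ 3.13407507 -0.00514234 -2.00270042] [ 0.32471682  0.10348149 -0.45174818 -0.0016634  -1.02456377 -0.75576976] 0.055918348095646095
```

View pics/w9.png

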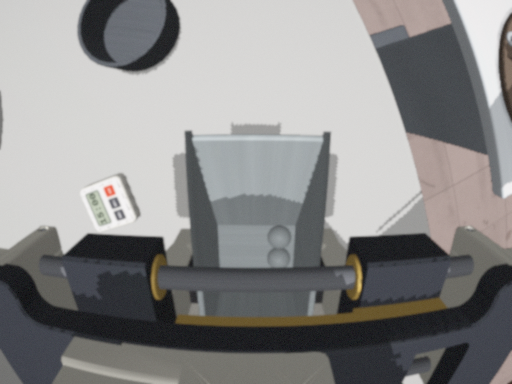

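View pics/s9.png

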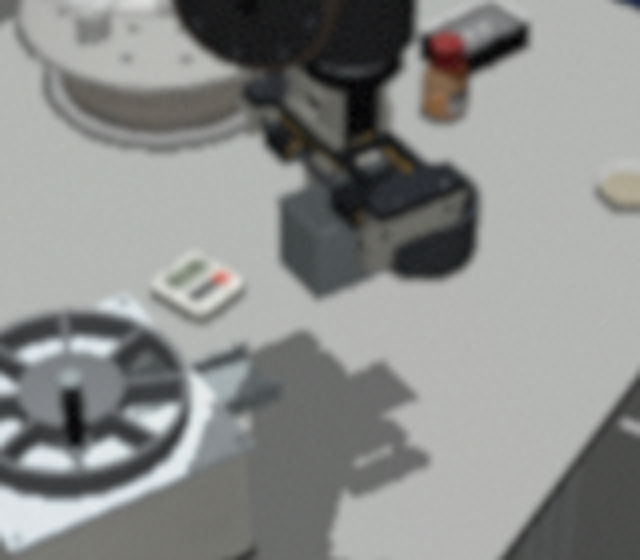

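```bash
python3 - <<'E'
from h import *
from scipy.optimize import least_squares
for n,box in(('top',(165,210,298,345)),('side',(150,200,270,325))):
    d=np.load(f'pics/{n}0d.npy');C=cloud(n,d);J=C[box[0]:box[1],box[2]:box[3]].reshape(-1,3)
    J=J[(J[:,2]>.053)&(J[:,2]<.067)]
    f=least_squares(lambda x:np.hypot(J[:,0]-x[0],J[:,1]-x[1])-.0475,[.54,-.248],loss='soft_l1',f_scale=.003);print(n,len(J),f.x)
t=np.load('pics/top0.npy');g=cv2.cvtColor(t,cv2.COLOR_BGR2GRAY)
sub=g[165:210,298:345];m=(sub<110).astype(np.uint8)
cs,_=cv2.findContours(m,cv2.RETR_EXTERNAL,cv2.CHAIN_APPROX_NONE);c=max(cs,key=cv2.contourArea);print(cv2.fitEllipse(c),[x+o for x,o in zip(cv2.minEnclosingCircle(c)[0],(298,165))])
D=cloud('top',np.load('pics/top0d.npy'))
for nm,(u,v) in dict(petri=(363,218),bottle=(369,165),timer=(279,155),weigh=(177,222)).items():print(nm,onz('top',u,v,.01))
E
```

```text
top 107 [ 0.54041139 -0.24853093]
side 171 [ 0.53715639 -0.24878186]
((22.583005905151367, 21.517789840698242), (25.193933486938477, 27.61801528930664), 73.53572845458984) [320.4696960449219, 186.8977279663086]
petri [ 0.41620291 -0.42184778  0.01      ]
bottle [ 0.62977132 -0.45036908  0.01      ]
timer [ 0.66995155 -0.08704723  0.01      ]
weigh [0.39878002 0.32151708 0.01      ]
```

Request:
play_rows:
  targets:
    - [0, 0, 0, 0.017, -0.027, -0.01, 0.4]
    - [0, 0, 0, 0.02, -0.033, -0.012, 0.4]
    - [0, 0, 0, 0.02, -0.033, -0.012, 0.4]
    - [0, 0, 0, 0.017, -0.027, -0.01, 0.4]
    - [0, 0, 0, 0.003, -0.005, 0, 0.4]
    - [0, 0, 0, 0, 0, 0, 0.4]

```text
t: 13.22
eef_pos: [0.5674, -0.164, 0.1342]
ee_rot: [3.126, -0.008, -2.001]
force: [-0.0, 0.1, -1.4]
width: 0.0557
```

```bash
cat > tilt.py <<'E'
from h import *
import sys
h=np.array([-.4195,-.9078,0]);ax=np.cross(h,[0,0,-1]);Z=np.array([0,0,1.])
J=np.array([.539,-.2487,0])
def tgt(th,lz,back=.015):
    t=np.radians(th);c,s=np.cos(t),np.sin(t)
    p=J-back*h-(.069*c+.036*s)*h;p[2]=lz-(.036*c-.069*s)
    R=Rn.from_rotvec(ax*t)*Rn.from_euler('xyz',[np.pi,0,np.arctan2(h[1],h[0])])
    return p,R
def need(th,lz,back=.015):
    s=get_state();p,R=tgt(th,lz,back);R0=Rn.from_euler('xyz',s['ee_rot'])
    z0=R0.as_matrix()[:,2];print('tilt now',np.degrees(np.arctan2(-z0@h,-z0[2])).round(1),'lip now',(s['eef_pos']+R0.as_matrix()@[.069,0,-.036]).round(4),'tcp',s['eef_pos'].round(4))
    print('drot',(R*R0.inv()).as_rotvec().round(3),'dpos',(p-s['eef_pos']).round(4),'q',s['q'].round(2),'F',s['force'].round(1))
if __name__=='__main__':need(*[float(x) for x in sys.argv[1:]])
E
python3 tilt.py 0 .166; python3 -c "
from tilt import *
print(h,ax);a=None
for th,lz in[(0,.14),(9,.135),(18,.13),(27,.12),(36,.11),(45,.1),(54,.09),(63,.082),(72,.076),(78,.075)]:
    p,R=tgt(th,lz);print(th,p.round(4),None if a is None else (p-a).round(4));a=p"
```

```text
tilt now -0.5 lip now [ 0.5392 -0.2267  0.1708] tcp [ 0.5674 -0.164   0.1342]
drot [ 0.001 -0.017 -0.003] dpos [ 0.0069 -0.0084 -0.0042] q [ 0.05  0.32 -0.3   0.   -0.97 -0.48] F [-0.   0.1 -1.4]
[-0.4195 -0.9078  0.    ] [ 0.9078 -0.4195  0.    ]
0 [ 0.5742 -0.1724  0.104 ] None
9 [ 0.5762 -0.1681  0.1102] [0.002  0.0043 0.0062]
18 [ 0.5775 -0.1654  0.1171] [0.0012 0.0027 0.0068]
27 [ 0.5779 -0.1644  0.1192] [0.0005 0.001  0.0022]
36 [ 0.5776 -0.1652  0.1214] [-0.0004 -0.0008  0.0022]
45 [ 0.5764 -0.1677  0.1233] [-0.0011 -0.0025  0.0019]
54 [ 0.5745 -0.1718  0.1247] [-0.0019 -0.0041  0.0013]
63 [ 0.5719 -0.1775  0.1271] [-0.0026 -0.0057  0.0025]
72 [ 0.5686 -0.1846  0.1305] [-0.0033 -0.0071  0.0034]
78 [ 0.5661 -0.1901  0.135 ] [-0.0025 -0.0054  0.0045]
```

Request:
play_rows:
  targets:
    - [0.143, -0.066, 0, 0.004, 0, 0, 0.4]
    - [0.143, -0.066, 0, 0.003, 0, 0, 0.4]
    - [0.143, -0.066, 0, 0.003, 0, 0, 0.4]
    - [0.1, -0.046, 0, 0, 0, 0, 0.4]
    - [0, 0, 0, 0, 0, 0, 0.4]

```text
t: 13.85
eef_pos: [0.5776, -0.1577, 0.136]
ee_rot: [3.135, 0.591, -1.988]
force: [-0.7, -0.1, -1.7]
width: 0.0561
```

```bash
python3 tilt.py 36 .11; python3 - <<'E'
from h import *
s=get_state();np.save('pics/s10.npy',s,allow_pickle=True)
p,d=grab_frame('wrist');cv2.imwrite('pics/w10.png',p)
p,d=grab_frame('side');crop(p,230,110,390,230,4.5,'pics/s10.png')
E
```

```text
tilt now 33.9 lip now [ 0.5465 -0.2285  0.1274] tcp [ 0.5776 -0.1577  0.136 ]
drot [ 0.032 -0.02  -0.019] dpos [ 0.     -0.0075 -0.0145] q [-0.35  0.39 -0.09 -0.65 -1.15  0.23] F [-0.7 -0.1 -1.7]
```

View pics/w10.png

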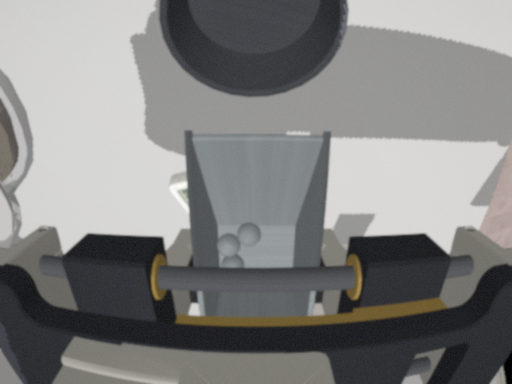

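View pics/s10.png

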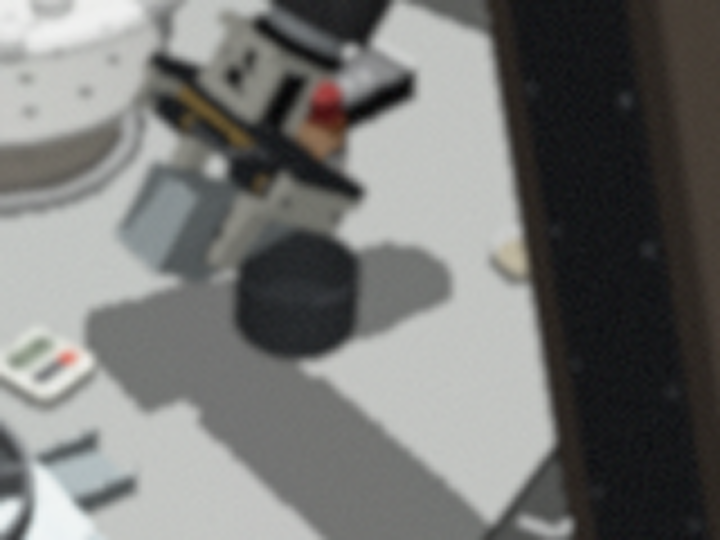

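```bash
python3 - <<'E'
from tilt import *
s=np.load('pics/s10.npy',allow_pickle=True).item()
# near outer edge of jar: bottom of jar wall visible lower boundary
for z in(.06,0):
    P=wonz(253,94,z,s);print(z,P,'along h from J',(P-J)@h)
for u in(162,347):
    P=wonz(u,20,.06,s);print(P,(P-J)@h,(P-J)@np.array([-h[1],h[0],0]))
# lip via pixel at plane z=.127
P=wonz(257,133,.1274,s);print('lip',P,(P-J)@h)
E
python3 tilt.py 63 .085
```

```text
0.06 [ 0.55791493 -0.20671188  0.06      ] along h from J -0.04605163208539611
0 [ 5.73677515e-01 -1.71745335e-01 -2.77555756e-17] along h from J -0.08440666288061965
[ 0.5810235  -0.27168441  0.06      ] 0.003236388426259477 0.047790893371465686
[ 0.49267466 -0.23255133  0.06      ] 0.004773720904241054 -0.04882851112186695
lip [ 0.54589963 -0.22958781  0.1274    ] -0.020244437832388346
tilt now 33.7 lip now [ 0.5473 -0.2275  0.1283] tcp [ 0.5782 -0.1566  0.1367]
drot [ 0.464 -0.212 -0.022] dpos [-0.0063 -0.021  -0.0066] q [-0.35  0.38 -0.09 -0.65 -1.15  0.23] F [-1.1  0.1 -1.5]
```

Request:
play_rows:
  targets:
    - [0.1, -0.046, -0.005, 0, -0.004, -0.006, 0.4]
    - [0.13, -0.06, -0.005, -0.001, -0.004, -0.004, 0.4]
    - [0.14, -0.064, -0.005, -0.002, -0.006, 0, 0.4]
    - [0.12, -0.055, -0.005, -0.003, -0.007, 0.002, 0.4]

```text
t: 14.45
eef_pos: [0.5752, -0.1694, 0.1346]
ee_rot: [-3.105, 1.133, -1.955]
force: [-0.6, -0.5, -2.7]
width: 0.0561
```

```bash
python3 tilt.py 78 .078
```

```text
tilt now 64.9 lip now [ 0.5508 -0.2263  0.0873] tcp [ 0.5752 -0.1694  0.1346]
drot [ 0.215 -0.08  -0.014] dpos [-0.0091 -0.0207  0.0035] q [-0.68  0.62  0.02 -1.07 -1.52  0.66] F [-0.6 -0.5 -2.7]
```

Request:
play_rows:
  targets:
    - [0.1, -0.04, -0.007, -0.005, -0.011, 0.001, 0.4]
    - [0.1, -0.04, -0.007, -0.005, -0.01, 0.003, 0.4]
    - [0.03, -0.01, 0, -0.002, -0.003, 0.002, 0.4]
    - [0, 0, 0, 0, 0, 0, 0.4]

```text
t: 14.95
eef_pos: [0.5629, -0.1896, 0.1387]
ee_rot: [3.115, 1.379, -2.021]
force: [-0.0, 0.1, -1.2]
width: 0.0557
```

```bash
python3 tilt.py 85 .078; python3 - <<'E'
from h import *
p,d=grab_frame('wrist');cv2.imwrite('pics/w11.png',p)
p,d=grab_frame('side');crop(p,230,110,390,230,4.5,'pics/s11.png')
E
```

```text
tilt now 79.0 lip now [ 0.5426 -0.2337  0.0778] tcp [ 0.5629 -0.1896  0.1387]
drot [ 0.093 -0.048 -0.009] dpos [ 0.     -0.0074  0.0049] q [-0.79  0.75  0.07 -1.19 -1.72  0.74] F [-0.   0.1 -1.2]
```

View pics/w11.png

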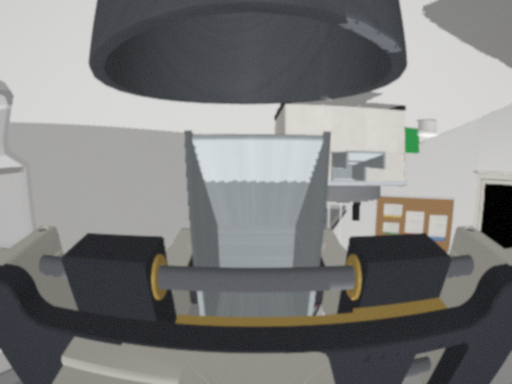

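View pics/s11.png

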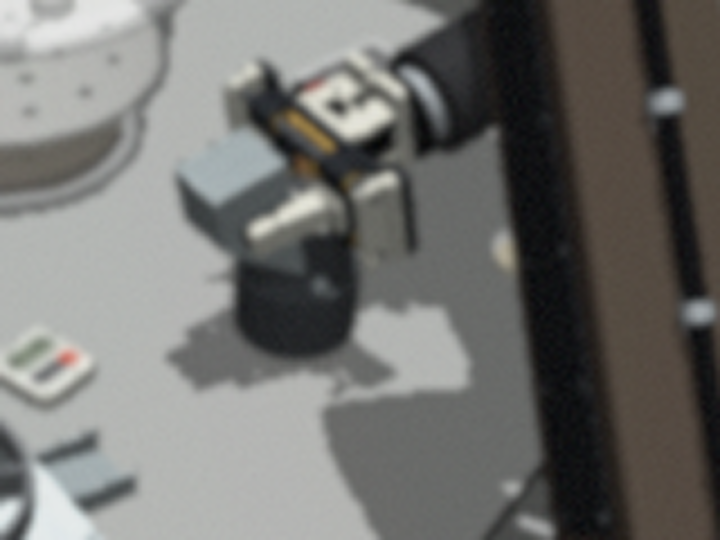

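The scoop looks empty (its floor is bare in the wrist view) and a ball is visible in the jar, side-crop (322,283). Now I'll bring the scoop level again.

Request:
play_rows:
  targets:
    - [0, 0, 0, 0, 0, 0, 0.4]
    - [0, 0, 0, 0, 0, 0.006, 0.4]
    - [-0.14, 0.064, 0, 0.002, 0.008, 0.008, 0.4]
    - [-0.14, 0.064, 0, 0.002, 0.008, 0.008, 0.4]
    - [-0.14, 0.064, 0, 0.003, 0.007, 0.004, 0.4]
    - [-0.14, 0.064, 0, 0.002, 0.007, 0, 0.4]
    - [-0.14, 0.064, 0, 0.0, 0.007, 0, 0.4]
    - [-0.14, 0.064, 0, 0.0, 0.005, 0, 0.4]
    - [-0.14, 0.064, 0, 0, 0.005, 0, 0.4]
    - [-0.14, 0.064, 0, 0, 0.005, 0, 0.4]

```text
t: 16.3
eef_pos: [0.5755, -0.1361, 0.1777]
ee_rot: [-3.125, 0.115, -1.999]
force: [-1.1, -2.2, -1.7]
width: 0.0558
```

```bash
python3 tilt.py 0 .17; python3 - <<'E'
from h import *
p,d=grab_frame('wrist');cv2.imwrite('pics/w12.png',p)
p,d=grab_frame('top');crop(p,240,130,380,235,5.5,'pics/t12.png')
p,d=grab_frame('side');crop(p,230,110,390,230,4.5,'pics/s12.png')
E
```

```text
tilt now 6.6 lip now [ 0.5448 -0.2019  0.2055] tcp [ 0.5755 -0.1361  0.1777]
drot [-0.098  0.063 -0.004] dpos [-0.0012 -0.0364 -0.0437] q [ 0.03  0.25 -0.25 -0.11 -1.01 -0.41] F [-1.1 -2.2 -1.7]
```

View pics/w12.png

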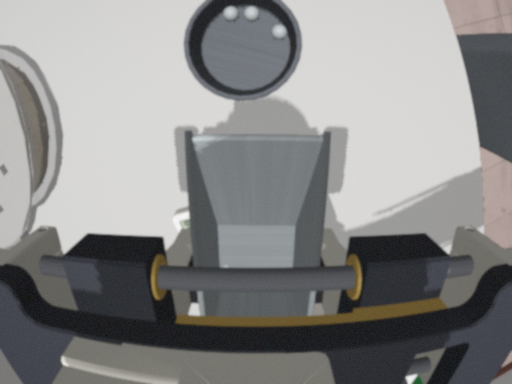

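View pics/t12.png

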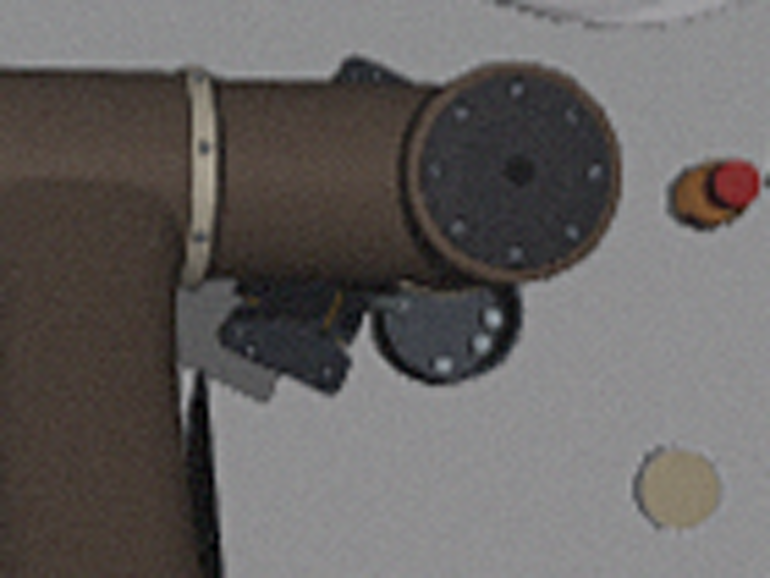

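View pics/s12.png

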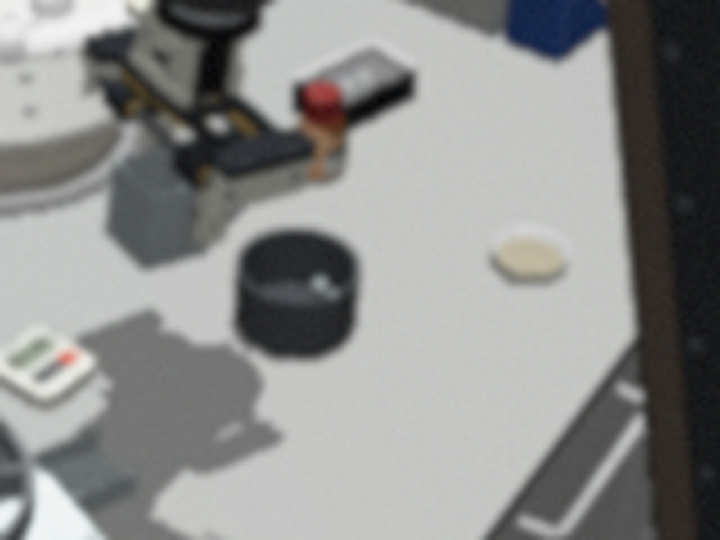

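All three balls are in the jar, at wrist (230,13), (251,13) and (280,32), and the scoop is empty. I'll set the scoop down near its old place, clear of the chute.

```bash
python3 goto.py .485 -.035 .1 3.1416 0 -2.004
```

```text
drot [-0.102  0.061 -0.009] dpos [-0.09    0.0988 -0.0763]
```

Request:
play_rows:
  targets:
    - [-0.05, 0.03, 0, -0.02, 0.022, 0, 0.4]
    - [-0.05, 0.03, 0, -0.025, 0.027, -0.01, 0.4]
    - [0, 0, 0, -0.025, 0.027, -0.025, 0.4]
    - [0, 0, 0, -0.018, 0.02, -0.03, 0.4]
    - [0, 0, 0, 0, 0, 0, 0.4]
    - [0, 0, 0, 0, 0, 0, 0.4]

```text
t: 17.2
eef_pos: [0.483, -0.0376, 0.1123]
ee_rot: [3.141, 0.012, -2.005]
force: [0.2, -0.2, -0.3]
width: 0.0557
```

```bash
python3 goto.py .485 -.035 .031 3.1416 0 -2.004
```

```text
drot [-0.011  0.004  0.001] dpos [ 0.002   0.0026 -0.0813]
```

Request:
play_rows:
  targets:
    - [-0.011, 0.005, 0, 0, 0, -0.03, 0.4]
    - [0, 0, 0, 0, 0, -0.025, 0.4]
    - [0, 0, 0, 0, 0, -0.012, 0.4]
    - [0, 0, 0, 0, 0, 0, 0.4]
    - [0, 0, 0, 0, 0, 0, 0.4]

```text
t: 17.82
eef_pos: [0.4882, -0.0398, 0.0481]
ee_rot: [-3.136, 0.007, -2.012]
force: [0.9, -0.0, -0.3]
width: 0.0562
```

```bash
python3 goto.py .485 -.035 .031 3.1416 0 -2.004
```

```text
drot [-0.004  0.008  0.008] dpos [-0.0032  0.0048 -0.0171]
```

Request:
play_rows:
  targets:
    - [-0.004, 0.008, 0, 0, 0, -0.012, 0.4]
    - [0, 0, 0, 0, 0, 0, 0.4]
    - [0, 0, 0, 0, 0, 0, 0.4]

```text
t: 18.2
eef_pos: [0.4893, -0.0396, 0.0367]
ee_rot: [-3.14, 0.001, -2.011]
force: [-0.1, -0.5, -2.3]
width: 0.0558
```

```bash
python3 goto.py .488 -.040 .031 3.1416 0 -2.004
```

```text
drot [-0.     0.002  0.007] dpos [-0.0013 -0.0004 -0.0057]
```

Request:
play_rows:
  targets:
    - [0, 0, 0, 0, 0, -0.004, 0.4]
    - [0, 0, 0, 0, 0, -0.001, 0.4]
    - [0, 0, 0, 0, 0, 0, 0.4]

```text
t: 18.58
eef_pos: [0.4894, -0.0394, 0.0316]
ee_rot: [-3.14, 0.001, -2.011]
force: [0.1, 0.0, -1.4]
width: 0.056
```

Request:
play_rows:
  targets:
    - [0, 0, 0, 0, 0, -0.001, 0.4]
    - [0, 0, 0, 0, 0, 0, 0.4]

```text
t: 18.82
eef_pos: [0.4894, -0.0394, 0.0306]
ee_rot: [-3.14, 0.001, -2.011]
force: [0.0, 0.5, -1.7]
width: 0.0557
```

Request:
play_rows:
  targets:
    - [0, 0, 0, 0, 0, -0.001, 0.4]
    - [0, 0, 0, 0, 0, 0, 0.4]

```text
t: 19.08
eef_pos: [0.4897, -0.0393, 0.0304]
ee_rot: [-3.139, 0.001, -2.011]
force: [0.2, 0.2, -1.7]
width: 0.0561
```

Request:
play_rows:
  targets:
    - [0, 0, 0, 0, 0, -0.001, 0.4]
    - [0, 0, 0, 0, 0, -0.0005, 0.4]

```text
t: 19.32
eef_pos: [0.4897, -0.0393, 0.0303]
ee_rot: [-3.139, 0.001, -2.01]
force: [-3.5, 1.4, 6.7]
width: 0.056
```

Contact is confirmed: the vertical force went from −1.7 to +6.7 N. Release and lift away.

Request:
play_rows:
  targets:
    - [0, 0, 0, 0, 0, 0, 0.7]
    - [0, 0, 0, 0, 0, 0, 0.85]
    - [0, 0, 0, 0, 0, 0, 1]
    - [0, 0, 0, 0, 0, 0, 1]
    - [0, 0, 0, 0, 0, 0, 1]

```text
t: 19.95
eef_pos: [0.4902, -0.0392, 0.0302]
ee_rot: [-3.138, 0.002, -2.01]
force: [-0.2, 1.0, -0.2]
width: 0.0873
```

```bash
python3 goto.py .4897 -.0393 .15 3.1416 0 -2.010; python3 - <<'E'
from h import *
p,d=grab_frame('wrist');cv2.imwrite('pics/w13.png',p)
E
```

```text
drot [-0.     0.004 -0.   ] dpos [-5.000e-04 -1.000e-04  1.198e-01]
```

View pics/w13.png

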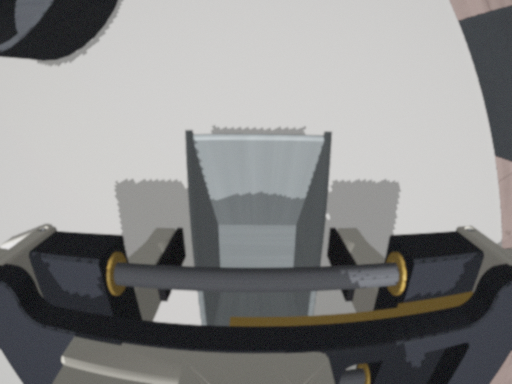

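The scoop stands free between the open fingers (184–330). I'll lift straight up, then back off.

Request:
play_rows:
  targets:
    - [0, 0, 0, 0, 0, 0.015, 1]
    - [0, 0, 0, 0, 0, 0.03, 1]
    - [0, 0, 0, 0, 0, 0.045, 1]
    - [0, 0, 0, 0, 0, 0.055, 1]
    - [0, 0, 0, 0, -0.02, 0.055, 1]
    - [0, 0, 0, -0.01, -0.05, 0.04, 1]
    - [0, 0, 0, -0.02, -0.05, 0, 1]
    - [0, 0, 0, -0.02, -0.055, 0, 1]
    - [0, 0, 0, -0.02, -0.055, 0, 1]
    - [0, 0, 0, -0.02, -0.055, 0, 1]
    - [0, 0, 0, -0.02, -0.05, 0, 1]
    - [0, 0, 0, -0.02, -0.03, 0, 1]

```text
t: 21.5
eef_pos: [0.3545, -0.4112, 0.2771]
ee_rot: [-3.134, 0.0, -2.003]
force: [0.9, 0.4, 0.4]
width: 0.0875
```

Request:
play_rows:
  targets:
    - [0, 0, 0, -0.02, -0.05, 0, 1]
    - [0, 0, 0, -0.03, -0.05, 0, 1]
    - [0, 0, 0, -0.03, -0.05, 0, 1]
    - [0, 0, 0, -0.02, -0.04, 0, 1]
    - [0, 0, 0, 0, 0, 0, 1]

```text
t: 22.12
eef_pos: [0.2482, -0.6086, 0.2751]
ee_rot: [-3.136, 0.001, -2.006]
force: [-0.0, 1.0, -0.2]
width: 0.0879
```

```bash
python3 - <<'E'
from ang import *
print(get_state()['eef_pos'],get_state()['t'])
p,d=grab_frame('top');np.save('pics/t14.npy',p);crop(p,155,120,385,240,3.4,'pics/t14.png')
q,d=grab_frame('side');crop(q,150,110,370,290,3.3,'pics/s14.png')
print(mins(np.load('pics/top0.npy')));print(mins(p))
df=cv2.absdiff(p,np.load('pics/top0.npy')).max(2)
E
```

```text
[ 0.24818697 -0.60862332  0.27514129] 22.125
[(-144, 95), (-103, 56), (-60, 61), (-14, 63), (34, 99), (83, 76), (129, 60), (174, 63)]
[(-180, 69), (-139, 102), (-98, 68), (-53, 64), (-7, 65), (42, 108), (90, 59), (135, 60)]
```

View pics/t14.png

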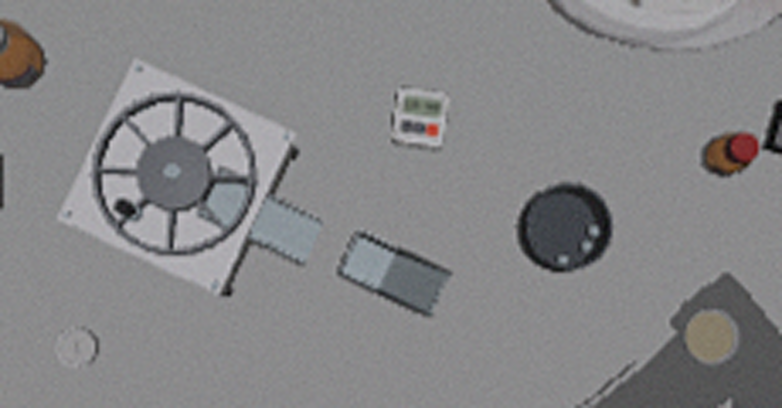

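View pics/s14.png

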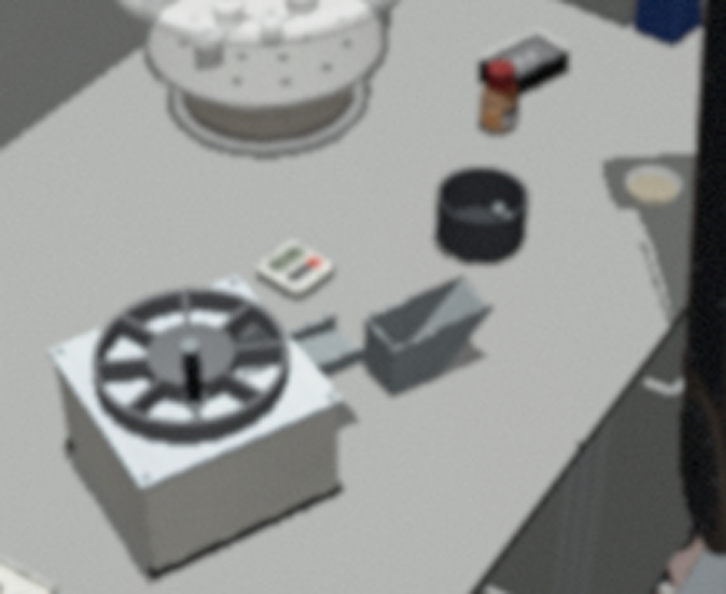

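```bash
python3 -c "
from station import *
print(job_done())"
```

```text
the job is handed in; nothing more can be done
None
```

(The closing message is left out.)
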